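Clear the silver cut-off jig and hold the bar home on its sprung stop

ROBOT

A 6-joint arm with a two-finger parallel gripper is mounted at the origin on the work surface. World frame = base frame: x ahead of the robot, y to its left, z up, the work surface at z = 0. Lengths are in m, angles in rad, forces in N, time in s.
With the tool pointing down it reaches from about 0.375 to 0.9 m from the base axis. Payload 3.1 kg.
Tool frame: the origin (TCP) lies between the finger pads; the fingertips stand robot.tip_extent ahead of it and the grasp point (between the pads) lies 2 mm behind it (robot.tip_extent is the distance from the TCP to the fingertips, in m); z points along the fingers, y is the direction in which the jaws open and shut (so a half turn about z gives the same grasp; the last joint's range is limited). The gripper opens to 85 mm and grips with 20 to 120 N. Pads are 22 mm wide; open, the fingers measure 114 mm over their backs; the gripper's body (76 mm by 85 mm) begins 54 mm behind the grasp point. The pads swing forward as they close: fully open they stand 13 mm farther back than shut.
Start: joints at [-1.353, 0.527, 1.433, -0, 1.181, -0.178], TCP at [0.241, -0.577, 0.214] pointing down, gripper open.
Joint ranges: [-3.08, 3.08], [-0.75, 2.2], [0.22, 2.44], [-1.43, 4.57], [0, 2.65], [-2.85, 2.85]. Speed limits (rad/s): [2.79, 2.79, 3.14, 3.14, 3.14, 3.14].

INTERFACE

Orientations are given as a 3x3 rotation matrix whose columns are the frame's x, y, z axes.
In Python, from rig import robot gives the robot as it stands. Calls block until the motion is done:
- robot.move_pose(position, orientation): joint-space move of the TCP to a pose.
- robot.move_straight(position, ori=None, speed=0.15, stop_force=None): straight line of the TCP; ori=None keeps the orientation; speed is the mean speed in m/s. With stop_force (N) it stops when the force on the tool has changed by that much, and returns True; else False.
- robot.set_joints(angles): joint-space move.
- robot.release() and robot.grasp(force=None): open the fingers fully, or close them until they stop; force is the grip in N (None keeps the last).
- robot.pause(seconds).
- robot.solve_ik(position, orientation): joint angles nearest the present ones, or None.
- robot.get_image(name): name is "scene" or "top"; returns a dict with "color" (400x640x3 uint8, blue, green, red), "K" (3x3 intrinsics, pixels), "rvec" (rotation vector, rad) and "tvec" (3), from world to camera coordinates, as OpenCV has them. Camera axes: x right, y down, z forward; pixel columns grow to the right and rows downward; lengths in m; the calibration is good to about 2 mm. A picture is of the moment at which its call begins. There is no depth.
A pose or a line that the arm cannot do raises robot.MotionError and nothing moves.
- robot.hand_in(): hands the job in, once; it reports no verdict.
Readings, each from a call of its own:
- robot.get_t(): time.
- robot.get_q(): joint angles.
- robot.get_qd(): joint speeds.
- robot.get_joint_torque(): joint torques, N m.
- robot.get_eef_pos(): TCP position.
- robot.get_tcp_rot(): TCP orientation.
- robot.get_force(): force on the tool from outside, world axes, zero at the start.
- robot.get_ft_torque(): the same for the moment, N m.
- robot.get_opening(): finger opening in m.
Only numpy, scipy, OpenCV 4.12 (cv2) and the standard library are available. Lean on these libraries where they do the work, as an engineer would, in place of code of your own. Each camera call takes 0.05 s, during which the arm holds its last target. There are 200 camera calls.

TASK

Ready the cut-off jig for the next cut: with the bench brush, not the fingers or the bar, sweep the three silver offcuts off the bed's open end into the scrap tray, then set the brush down on the bench clear of jig and tray. Lay the silver bar on the bed, on its narrow edge as it stands now and along the low back fence, and push it endways against the sprung ejector pin until its end is hard on the stop block. Finish while still holding it firmly there (the pin kicks it out if let go), leaving hammer, bangle and round block where they are.

Things in the scene. Friction and masses are not known exactly. Their poses are not given: they have to be found in the camera images.
- jig: Steel cut-off jig, bolted down, lying crosswise, stop to the robot's left. Origin: bench level, below the stop block's face, mid width; x along the bed from its open end to the stop, z up. Flat bed 30 mm above the bench, x -160 (open end) to 0 (stop face), y -38 (back fence, far from the robot, 8 mm high above the bed) to +38 (front lip, 6 mm high). Fence and lip are 10 mm thick.
- saw_guide (a point): Top middle of the slotted saw guide, two small steel blocks on the back fence, outside the bed's width: 30 mm high above the bed, from 19 to 42 mm from the stop face (jig x), jig y -54 to -38. Grip the bar farther from the stop than this.
- stop_block: The jig's dark steel end block, fixed, 34 mm thick, 96 mm wide, 32 mm high above the bed: the hard stop. Origin: on the bed, at the middle of its face towards the bed; axes as the jig's.
- stop_point (a point): Point on the stop block's face where the ejector pin comes out, 12 mm above the bed and 8 mm from the back fence: the centre of the bar's end when home. Axes as the jig's.
- plunger (a joint): Sprung ejector pin, brass, 9 mm thick, along the jig's x axis: 0 m = fully out, standing 11 mm proud of the stop face; 0.011 m = pushed in flush with the face. Spring about 3 N fully out, 7.4 N flush; it always pushes back. As it goes in, its thin tail comes out behind the block.
- bar: Loose silver bar, 110 x 16 x 24 mm (x, y, z), 0.3 to 0.5 kg, standing on its narrow 16 mm edge. Origin: centre of its underside; x along its length, either end may go to the stop. On the bed it rises 16 mm above the fence, so fingers from above can hold it across its 16 mm width, tips about 11 mm above its underside.
- offcut0: Loose silver offcut on the jig's bed, 14 x 16 x 24 mm (24 upright at first), about 50 g. Origin: its centre.
- offcut1: Loose silver offcut on the jig's bed, 18 x 16 x 24 mm (24 upright at first), about 65 g. Origin: its centre.
- offcut2: Loose silver offcut on the jig's bed, 22 x 16 x 24 mm (24 upright at first), about 80 g. Origin: its centre. The three lie about 60 to 150 mm from the stop face.
- tray: Loose open white enamel scrap tray, 120 x 130 x 16 mm outside (x, y, height), walls 4 mm, 0.6 kg, its rim about 15 mm under the bed's overhanging open end. Origin: centre of its underside; x about along the jig's x.
- brush: Loose bench brush standing on stiff dark bristles, 90 g. Origin: middle of the bristles' underside. Bristles 62 (x) x 18 (y) mm, 26 high; wooden back 66 x 20 mm above them, 26 to 46 mm up; handle 16 mm thick runs on to x = -104, 32 to 45 mm up. Grip across the 20 mm back over the origin, tips about 30 mm up. Held across the bed it fits between fence and lip.
- bench_block: Bystander: round steel bench block, 80 mm across, 18 mm high, on the far side of the bench.
- hammer: Bystander: hammer lying on the far side of the bench.
- bangle: Bystander: open silver bangle, about 70 mm across, lying on the far right of the bench.
Things that resemble listed ones, but are neither listed nor needed, are in the scene too. Of the things that look like the bar, take the one that is farthest to the robot's right at the start.

How it is judged:
On the way, in this order (a step that is already met when the one before it is completed fails the run):
1. all three offcuts are in the scrap tray (x of offcut0 in the frame of tray between -0.062 and 0.062 m and y of offcut0 in the frame of tray between -0.067 and 0.067 m and z of each of offcut0, offcut1, offcut2 in the frame of tray below 0.036 m and x of offcut1 in the frame of tray between -0.062 and 0.062 m and y of offcut1 in the frame of tray between -0.067 and 0.067 m and x of offcut2 in the frame of tray between -0.062 and 0.062 m and y of offcut2 in the frame of tray between -0.067 and 0.067 m), for 0.2 s.
2. the brush is down on the bench and the bar is held home against the stop block, the pin pushed in (value of joint plunger above 0.0095 m and contact force between bar and stop_block above 1 N and x of bar in the frame of jig above -0.0575 m and z of bar in the frame of jig between 0.027 and 0.033 m and y of bar in the frame of jig between -0.0325 and -0.0265 m and angle between the x axis of bar and the x axis of jig, either way round below 0.06 rad and angle between the z axis of bar and the z axis of jig, either way round below 0.06 rad and contact force between the fingers and bar above 1 N and height (world z) of brush below 0.025 m and contact force between brush and jig below 0.05 N and contact force between brush and tray below 0.05 N and contact force between brush and the fingers below 0.05 N and linear speed of brush below 0.02 m/s), for 0.3 s.
At the end, for the whole second after the job is handed in: Offcuts in the tray; brush at rest on the bench, touching neither jig nor tray; fingers hold the bar on edge on the bed (3 mm), 3.5 mm or less from the fence, in line to 0.06 rad, pressing the stop block with over 1 N, pin within 1.5 mm of flush, all still (all of step 1 and all of step 2 and linear speed of bar below 0.01 m/s and linear speed of each of offcut0, offcut1, offcut2 below 0.03 m/s); the arm keeps its last pose, push and grip.
It fails at once if an offcut is pushed by the fingers, the arm or the bar instead of the brush (contact force between any of the arm, the fingers, bar and offcut0 above 0.3 N or contact force between any of the arm, the fingers, bar and offcut1 above 0.3 N or contact force between any of the arm, the fingers, bar and offcut2 above 0.3 N).
It fails at once if the hammer, bangle or round block is shifted by more than 20 mm (distance of any of bench_block, hammer, bangle from where it was at the start of the episode above 0.02 m).
It also fails if it takes over 72 s, if anything falls off the work surface, if the arm or the gripper's body presses on something with over 40 N, if the wrist force passes 120 N, or if a joint passes its speed limit or range.

## Working session

There is one attempt and no reset: what is moved stays moved. The work goes in short steps, each a Python script; the robot and the scene stay as the last script left them, time stands still between calls to the robot, and variables do not carry over. Pictures are saved under pics/ and viewed, about 8 in all and at most 12, crops included, and the job is handed in when it is done.

```bash
mkdir -p pics; cat > h.py <<'E'
from rig import robot
import numpy as np, cv2
def snap(cam,name,crop=None,k=1):
    d=robot.get_image(cam); im=d["color"]
    cv2.imwrite(f"pics/{cam}_{name}_raw.png",im)
    np.savez(f"pics/{cam}.npz",K=d["K"],r=d["rvec"],t=d["tvec"])
    if crop: x0,y0,x1,y1=crop; im=im[y0:y1,x0:x1]
    im=cv2.resize(im,None,fx=k,fy=k,interpolation=cv2.INTER_CUBIC); cv2.imwrite(f"pics/{cam}_{name}.png",im)
def cam(c):
    z=np.load(f"pics/{c}.npz"); return z["K"],cv2.Rodrigues(z["r"])[0],z["t"].reshape(3)
def px2w(c,uv,z):
    K,R,t=cam(c); uv=np.atleast_2d(uv).astype(float)
    d=(R.T@np.linalg.inv(K)@np.c_[uv,np.ones(len(uv))].T).T; o=-R.T@t
    return o+d*((z-o[2])/d[:,2])[:,None]
def w2px(c,P):
    K,R,t=cam(c); p=(K@(R@np.atleast_2d(P).T+t[:,None])).T; return p[:,:2]/p[:,2:]
def down(a):  # jaws (tool y) along world angle a, z down
    y=np.array([np.cos(a),np.sin(a),0]); z=np.array([0,0,-1.]); return np.c_[np.cross(y,z),y,z]
E
python3 - <<'E'
from h import *
snap("top","a",k=1.25); snap("scene","a",k=1.25)
print(robot.tip_extent,robot.get_t(),robot.get_opening())
for c in("top","scene"): print(c,cam(c))
E
```

```text
0.017 0.1 0.08516754714515674
top (array([[490.05605413,   0.        , 309.25411926],
       [  0.        , 490.05605413, 198.81869271],
       [  0.        ,   0.        ,   1.        ]]), array([[ 0.01438083, -0.99987285, -0.00689018],
       [-0.98029351, -0.01274075, -0.19713525],
       [ 0.1970224 ,  0.00958936, -0.98035209]]), array([-3.22042660e-04,  5.91766691e-01,  9.92593862e-01]))
scene (array([[370.90454047,   0.        , 317.27951229],
       [  0.        , 370.90454047, 196.90248173],
       [  0.        ,   0.        ,   1.        ]]), array([[ 0.28690585,  0.95794733,  0.00468496],
       [ 0.68379403, -0.20136677, -0.70133954],
       [-0.67090294,  0.20442196, -0.71281197]]), array([-0.172204  , -0.3405555 ,  1.21420371]))
```

View pics/top_a.png

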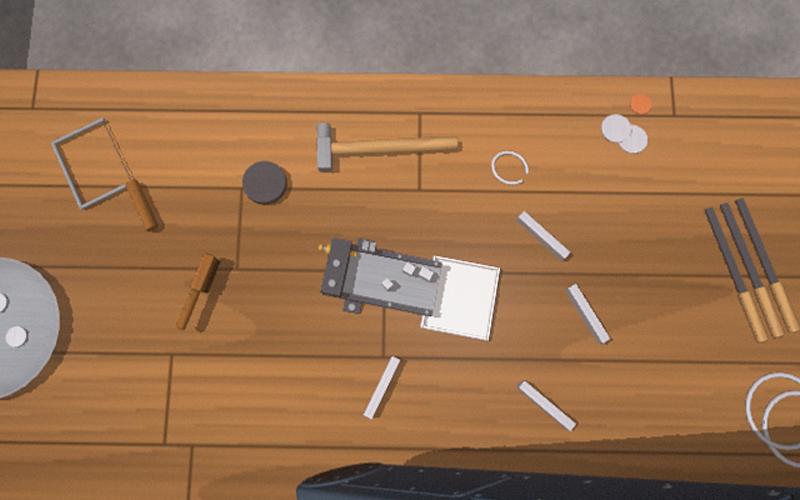

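View pics/scene_a.png

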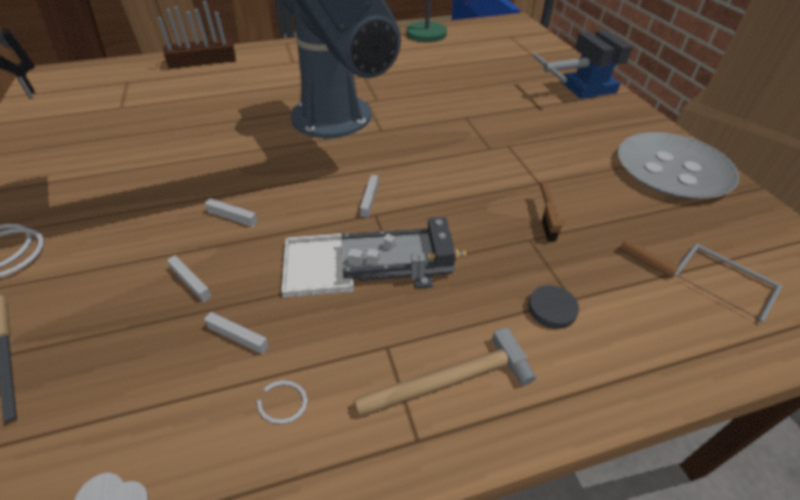

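Top picture (800 px scale) has four bar-like pieces: (545,235), (588,313), (547,405) and (382,387). The one at (588,313) is farthest right, so it fits. The brush is at (205,270), the jig spans (325..445, 240..315), and the tray is at (462,298). I'll confirm in crops.

```bash
python3 - <<'E'
from h import *
im=cv2.imread("pics/top_a_raw.png")
c=lambda x0,y0,x1,y1,k:cv2.resize(im[y0:y1,x0:x1],None,fx=k,fy=k,interpolation=cv2.INTER_CUBIC)
cv2.imwrite("pics/jig.png",c(250,180,410,280,5))
b=c(405,160,505,280,4); r=c(130,195,190,275,6); 
o=np.zeros((480,780,3),np.uint8); o[:480,:400]=b; o[:480,410:770]=r; cv2.imwrite("pics/bb.png",o)
print(px2w("top",np.array([[545,235],[588,313],[547,405],[382,387]])/1.25,.024))
E
```

```text
[[ 0.62693613 -0.27340968  0.024     ]
 [ 0.48924413 -0.34277041  0.024     ]
 [ 0.3333291  -0.26605799  0.024     ]
 [ 0.35887316  0.01242905  0.024     ]]
```

View pics/jig.png

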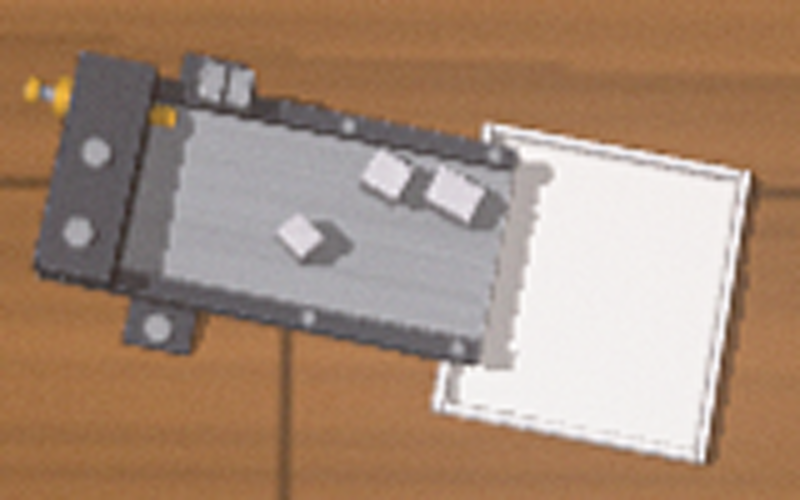

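View pics/bb.png

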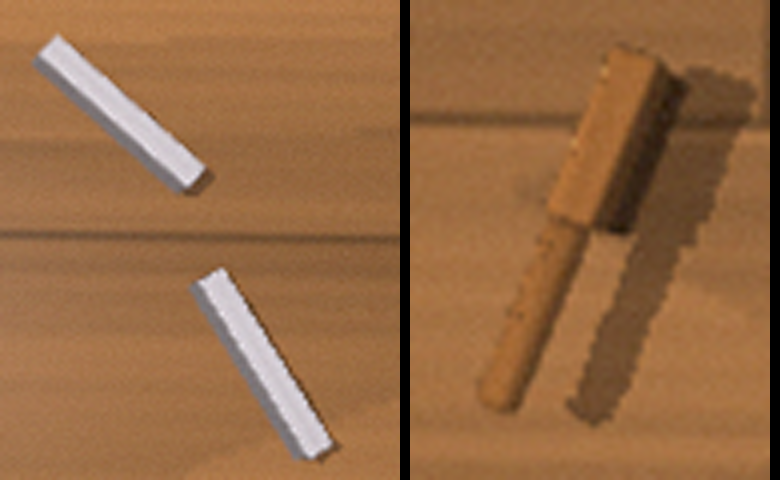

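Crop check: the lower bar (top face corners about (200,286), (224,268), (335,442), (308,458) in the left crop) is the one farthest right. Jig, tray and brush corners are readable, so I'm fitting poses now.

```bash
cat > fit.py <<'E'
from h import *
from scipy.optimize import least_squares
import json
def fit(loc,uv,x0):
    loc=np.array(loc)/1000; uv=np.array(uv,float)
    def W(p): c,s=np.cos(p[2]),np.sin(p[2]); return np.c_[loc@[c,-s,0]+p[0],loc@[s,c,0]+p[1],loc[:,2]]
    r=least_squares(lambda p:(w2px("top",W(p))-uv).ravel(),x0,loss="soft_l1")
    return r.x,np.abs(w2px("top",W(r.x))-uv).max(1).round(1)
if __name__=="__main__":
    J=lambda a:np.array([250,180])+np.array(a)/5
    B=lambda a:np.array([405,160])+np.array(a)/4
    R=lambda a:np.array([130,195])+(np.array(a)-[410,0])/6
    P={}
    jobs=dict(
     jig=([[0,-48,62],[34,-48,62],[34,48,62],[0,48,62],[-160,48,36],[-160,-48,38]],J([[158,65],[80,52],[35,275],[113,288],[478,362],[519,148]]),[.5,.05,1.4]),
     tray=([[60,-65,16],[60,65,16],[-60,65,16],[-60,-65,16]],J([[487,126],[435,408],[706,461],[750,172]]),[.5,-.15,1.4]),
     bar=([[55,8,24],[55,-8,24],[-55,-8,24],[-55,8,24]],B([[200,286],[224,268],[335,442],[308,458]]),[.49,-.34,.5]),
     brush=([[33,10,46],[33,-10,46],[-33,-10,46],[-33,10,46],[-104,0,44]],R([[615,45],[662,62],[600,228],[548,210],[495,408]]),[.53,.25,-.3]))
    for n,(l,u,x) in jobs.items():
        P[n],e=fit(l,u,x); print(n,P[n].round(4),e)
        P[n]=P[n].tolist()
    json.dump(P,open("poses.json","w"))
    jx,jy,a=P["jig"]; c,s=np.cos(a),np.sin(a)
    w=px2w("top",J([[300,238],[388,175],[456,193]]),.054)[:,:2]-[jx,jy]
    print((w@np.array([[c,-s],[s,c]])*1000).round(1))
    w=np.array(P["tray"][:2])-[jx,jy]; print(w@np.array([[c,-s],[s,c]]))
E
python3 fit.py
```

```text
jig [0.5545 0.0759 1.3956] [0.6 0.3 0.7 0.2 0.8 0.3]
tray [ 0.5143 -0.1241  1.3971] [0.8 0.5 0.3 0.4]
bar [ 0.4888 -0.3453  0.529 ] [1.  0.2 0.6 0.5]
brush [ 0.549   0.3239 -0.318 ] [0.7 0.8 0.5 0.4 0.4]
[[ -73.8   11.7]
 [-105.7  -22.1]
 [-135.6  -19.9]]
[-0.20401606  0.00476304]
```

```bash
cat >> h.py <<'E'
import json,os
if os.path.exists("poses.json"):
    P=json.load(open("poses.json"))
    def J(x,y,z):
        jx,jy,a=P["jig"]; c,s=np.cos(a),np.sin(a); return np.array([jx+c*x-s*y,jy+s*x+c*y,z])
    def best(a,pos):
        q=robot.get_q(); o=[]
        for b in (a,a+np.pi):
            s=robot.solve_ik(pos,down(b))
            if s is not None: o.append((np.abs(np.array(s)-q).max(),b))
        return down(min(o)[1])
E
python3 - <<'E'
from h import *
bx,by,ba=P["brush"]
p=np.array([bx,by,.047]); O=best(ba+np.pi/2,p)
print(O.round(2))
robot.move_pose(p+[0,0,.1],O); robot.move_straight(p,O,speed=.15)
print(robot.grasp(50),robot.get_opening(),robot.get_eef_pos(),robot.get_t())
robot.move_straight(p+[0,0,.09],speed=.2)
snap("scene","brush",(330,80,530,230),4); print(robot.get_opening(),robot.get_t(),robot.get_force())
E
```

```text
[[-0.95  0.31  0.  ]
 [ 0.31  0.95  0.  ]
 [ 0.    0.   -1.  ]]
False -1.585872938453467e-05 [0.54900692 0.32389564 0.04693137] 5.0167
-0.00014850698152243951 5.6667 [-0.42408191  0.7005819  -0.714476  ]
```

View pics/scene_brush.png

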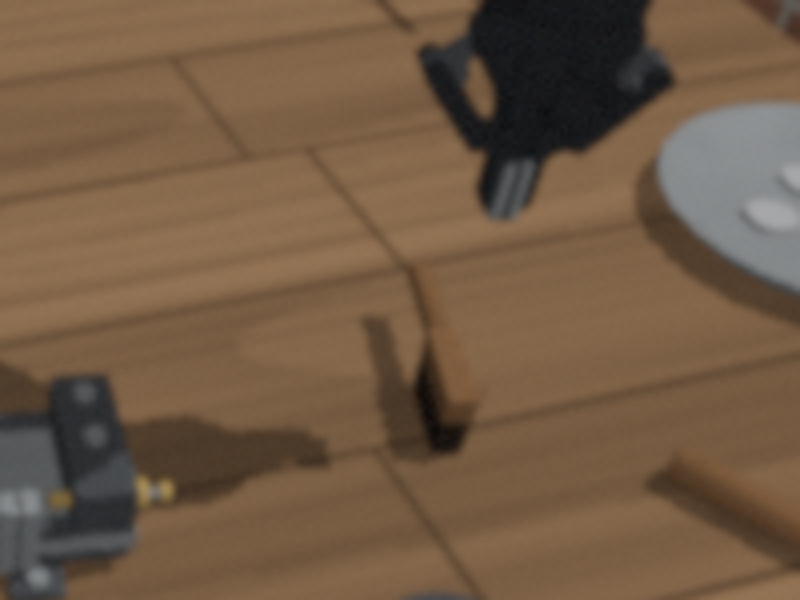

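```bash
python3 - <<'E'
from h import *
print(P["brush"])
print(px2w("top",[[166.7,218.5]],.046), px2w("scene",[[330+452/4,80+370/4]],.046))
for n in("jig","bar","brush","tray"):
    print(n,w2px("scene",[*P[n][:2],.03]),w2px("top",[*P[n][:2],.03]))
e=robot.get_eef_pos(); print(e,w2px("scene",e+[0,0,-.017]),w2px("top",e+[0,0,-.017]))
E
```

```text
[0.5490349166477003, 0.32390049207816163, -0.3179517422676245]
[[0.54696029 0.31511441 0.046     ]] [[0.55602869 0.32235589 0.046     ]]
jig [[343.79363197 197.92554758]] [[277.98223211 217.66410357]]
bar [[147.96820851 216.60074075]] [[472.45577209 250.35195019]]
brush [[440.4326744  175.50158089]] [[164.90361444 218.66361002]]
tray [[252.59926334 203.70042971]] [[369.61812978 237.19614918]]
[0.54785041 0.32338894 0.13559301] [[449.53444328 145.74555326]] [[152.11368179 212.32536673]]
```

```bash
python3 - <<'E'
from h import *
snap("top","c",(120,170,220,270),4); snap("scene","c",(400,90,500,190),4)
a=cv2.imread("pics/top_c.png");b=cv2.imread("pics/scene_c.png");cv2.imwrite("pics/c2.png",np.hstack([a,b]))
print(robot.get_eef_pos(),robot.get_tcp_rot().round(3),robot.get_opening(),robot.get_t())
E
```

```text
[0.54764553 0.32333869 0.13497701] [[-0.95   0.313 -0.004]
 [ 0.313  0.95  -0.001]
 [ 0.003 -0.003 -1.   ]] 0.0004592283783775629 5.7667
```

View pics/c2.png

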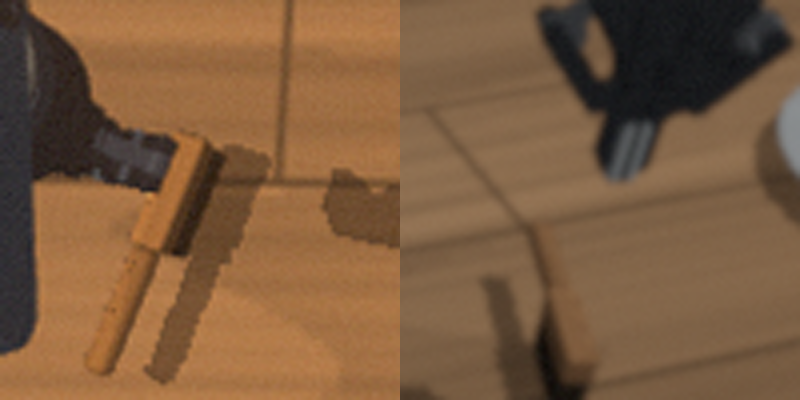

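```bash
python3 - <<'E'
from h import *
def tri(a,b):
    M=[]
    for c in("top","scene"):
        K,R,t=cam(c); M.append(K@np.c_[R,t])
    X=cv2.triangulatePoints(M[0],M[1],np.array(a,float).reshape(2,1),np.array(b,float).reshape(2,1)).ravel(); X=X[:3]/X[3]
    return X,w2px("top",X),w2px("scene",X)
print(tri((162,213),(455.7,135)))
# brush far top end corner/mid & handle end
print(tri((120+193/4,170+135/4),(400+(580-400)/4,90+372/4)))
print(tri((120+100/4,170+367/4),(400+(535-400)/4,90+225/4)))
print(px2w("top",[[120+193/4,170+135/4],[120+100/4,170+367/4]],.045))
E
```

```text
(array([0.54841369, 0.30526419, 0.14901277]), array([[156.38125685, 209.51325226]]), array([[445.89649434, 136.10680311]]))
(array([0.581016  , 0.31662931, 0.03627696]), array([[168.41975614, 203.84217058]]), array([[445.3061881, 182.9553875]]))
(array([0.45386658, 0.35644725, 0.04034652]), array([[145.0360592 , 261.76911221]]), array([[433.80712807, 146.24193145]]))
[[0.5795882  0.31437287 0.045     ]
 [0.45359846 0.35493646 0.045     ]]
```

```bash
python3 - <<'E'
from h import *
robot.move_pose([.47,.2,.08],down(1.25))
print(robot.move_straight([.47,.2,.010],speed=.08,stop_force=6),robot.get_eef_pos(),robot.get_force(),robot.get_opening(),robot.get_tcp_rot().round(2))
snap("top","d",(150,170,290,280),4);snap("scene","d",(330,80,470,190),4)
a=cv2.imread("pics/top_d.png");b=cv2.imread("pics/scene_d.png");o=np.hstack([a,b]);cv2.imwrite("pics/d2.png",cv2.resize(o,(800,314)))
print(w2px("top",[.47,.2,0]),w2px("scene",[.47,.2,0]),robot.get_t())
E
```

```text
False [0.47034313 0.20010144 0.01031134] [-0.42200068 -0.18774117  0.36364989] 0.00024675582318782723 [[-0.95  0.32  0.  ]
 [ 0.32  0.95  0.  ]
 [-0.    0.   -1.  ]]
[[222.00987786 256.73607002]] [[378.15125693 173.44055664]] 7.5667
```

View pics/d2.png

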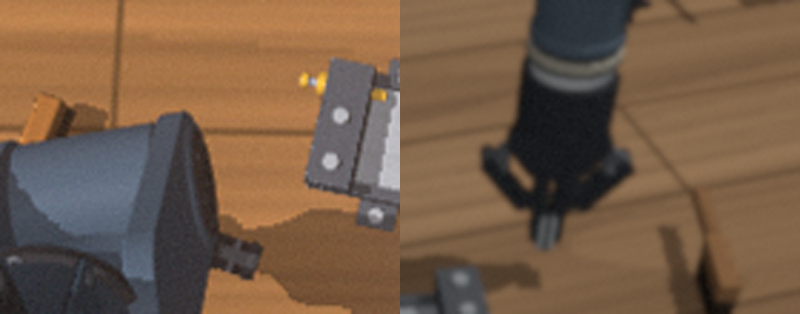

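```bash
cat >> h.py <<'E'
def tri(a,b):
    M=[]
    for c in("top","scene"):
        K,R,t=cam(c); M.append(K@np.c_[R,t])
    X=cv2.triangulatePoints(M[0],M[1],np.array(a,float).reshape(2,1),np.array(b,float).reshape(2,1)).ravel(); X=X[:3]/X[3]
    return X,w2px("top",X),w2px("scene",X)
E
python3 - <<'E'
from h import *
print(tri((236.8,264.5),(380,165.7)))
print(px2w("top",[[236.8,264.5]],0),px2w("scene",[[380,165.7]],0),px2w("scene",[[380,165.7]],.03))
z=np.load("pics/top.npz");print(z['r'],z['t'])
print(robot.move_straight([.47,.2,-.03],speed=.05,stop_force=5),robot.get_eef_pos(),robot.get_force(),robot.get_t())
E
```

```text
(array([0.45836448, 0.17819922, 0.01940918]), array([[230.13350531, 261.51998722]]), array([[369.2064964 , 166.31923311]]))
[[0.4533595  0.16641452 0.        ]] [[0.44358896 0.21652409 0.        ]] [[0.47482439 0.19891272 0.03      ]]
[ 2.12780361 -2.09885947  0.20152893] [-3.22042660e-04  5.91766691e-01  9.92593862e-01]
True [ 0.46995127  0.19997851 -0.01723145] [-1.27599742  0.12878961  7.25377371] 8.1417
```

The closed fingertips touched the bench at a TCP z of -0.017, so the tips are really 17 mm behind the reported TCP, not ahead of it. That explains the missed grasp, where the tips were 64 mm up. The x,y values agree with the scene view. I'll use tip z = TCP z + 0.017 from here.

```bash
python3 - <<'E'
from h import *
robot.move_straight([.47,.2,.06],speed=.2)
bx,by,ba=P["brush"]
p=np.array([bx,by,.012]); O=best(ba+np.pi/2,p)
robot.release()
robot.move_pose(p+[0,0,.08],O); robot.move_straight(p,O,speed=.15,stop_force=8)
print(robot.get_eef_pos()); robot.grasp(50)
z0=robot.get_eef_pos()[2]
print(robot.get_opening(),z0,robot.get_t(),robot.get_force())
robot.move_straight(p+[0,0,.09],speed=.2); print(robot.get_opening(),robot.get_force())
E
```

```text
[0.54928408 0.32342062 0.01222676]
0.018702882072658533 0.012573120113868096 11.4083 [-0.87506422  0.18288851  3.69857906]
0.018782017289911634 [ 0.10651848 -0.17173009 -1.88587168]
```

```bash
python3 - <<'E'
from h import *
a=P["jig"][2]; O=robot.get_tcp_rot(); cur=np.arctan2(O[1,1],O[0,1])
O=down(a if np.cos(a-cur)>0 else a+np.pi); print(cur,a)
robot.move_straight(J(.06,0,.112),O,speed=.25)
robot.move_straight(J(-.033,0,.112),O,speed=.2)
print(robot.move_straight(J(-.033,0,.0440),O,speed=.1,stop_force=6),robot.get_eef_pos(),robot.get_force(),robot.get_t())
snap("top","e",(250,180,410,280),5)
E
```

```text
1.2528245230297095 1.3956222622927987
True [0.54750136 0.04439081 0.04251325] [-0.28379915 -0.1358464   4.78483403] 14.2417
```

View pics/top_e.png

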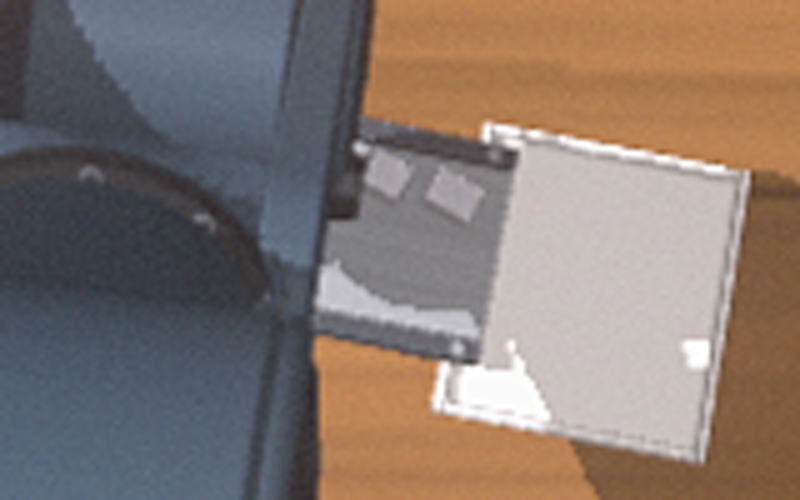

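View: the arm hides the brush, but the two far offcuts at (388,175) and (455,193) and the tray haven't moved. Contact height of 0.0425 matches the brush resting on the bed, so I'll sweep.

```bash
python3 - <<'E'
from h import *
robot.move_straight(J(-.033,0,.0432))
print(robot.get_force())
print(robot.move_straight(J(-.150,0,.0432),speed=.06,stop_force=15),robot.get_force(),robot.get_eef_pos())
print(robot.move_straight(J(-.186,0,.0435),speed=.1,stop_force=15),robot.get_force(),robot.get_eef_pos(),robot.get_opening())
robot.move_straight(J(-.186,0,.12),speed=.2)
robot.move_straight(J(-.0,0.0,.17),speed=.3)
snap("top","f",(250,180,410,280),5); print(robot.get_t())
E
```

```text
[-0.41049754 -1.05555057 -0.12678139]
False [-0.65136464  0.54570363 -0.25292485] [ 0.52841694 -0.07154816  0.0432017 ]
False [ 0.52180924  0.22625342 -0.48261482] [ 0.52197438 -0.10753872  0.04348122] 0.01844091121215996
18.525
```

View pics/top_f.png

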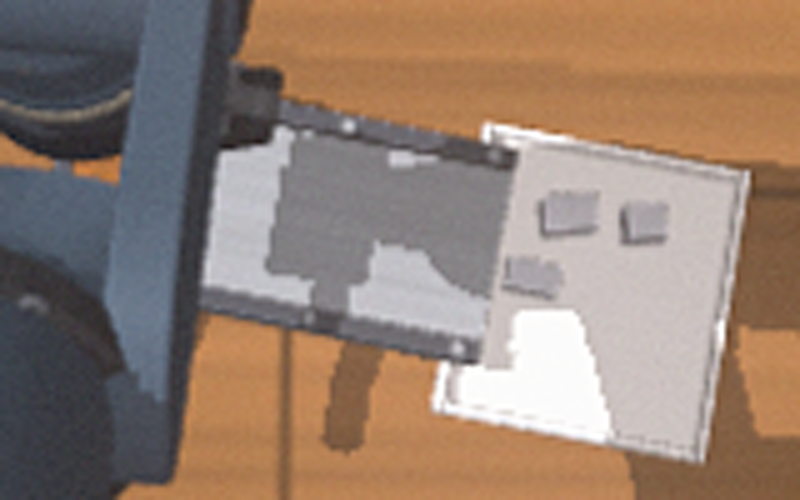

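View: all three offcuts lie in the tray at (570,213), (645,222) and (533,277), and the bed is clear. Next: brush back to its old spot, then the bar.

```bash
python3 - <<'E'
from h import *
bx,by,ba=P["brush"]
O=best(ba+np.pi/2,[bx,by,.03])
robot.move_pose([bx,by,.08],O)
print(robot.move_straight([bx,by,.011],O,speed=.12,stop_force=4),robot.get_eef_pos())
robot.release(); robot.move_straight([bx,by,.12],speed=.25)
x,y,a=P["bar"]; c,s=np.cos(a),np.sin(a); g=np.array([x-.02*c,y-.02*s,-.006]); aj=P["jig"][2]
opts=[]
for k in(0,np.pi):
    q1=robot.solve_ik(g,down(a+np.pi/2+k)); q2=robot.solve_ik(J(-.095,-.027,.03),down(aj+np.pi/2+k))
    print(k,None if q1 is None else q1[5],None if q2 is None else q2[5])
    if q1 is not None and q2 is not None: opts.append((abs(q1[5])+abs(q2[5]),k))
k=min(opts)[1]; np.save("k.npy",k)
robot.move_pose(g+[0,0,.1],down(a+np.pi/2+k)); robot.move_straight(g,speed=.12,stop_force=8)
print(robot.get_eef_pos()); robot.grasp(100); z=robot.get_eef_pos()[2]
print(robot.get_opening(),z,robot.get_force())
robot.move_straight(g+[0,0,.11],speed=.2); print(robot.get_opening(),robot.get_force(),robot.get_t())
snap("scene","g",(300,60,560,260),3)
E
```

```text
True [0.5487438  0.3230207  0.01217001]
0 None None
3.141592653589793 0.20684634758016562 -0.06207007740893955
[ 0.4720314  -0.35578869 -0.0054169 ]
0.013170656874867973 -0.005386340604489628 [0.23696714 0.40769576 5.22029833]
0.012873121138276315 [-0.30379575  0.28516877 -4.22977336] 26.1417
```

View pics/scene_g.png

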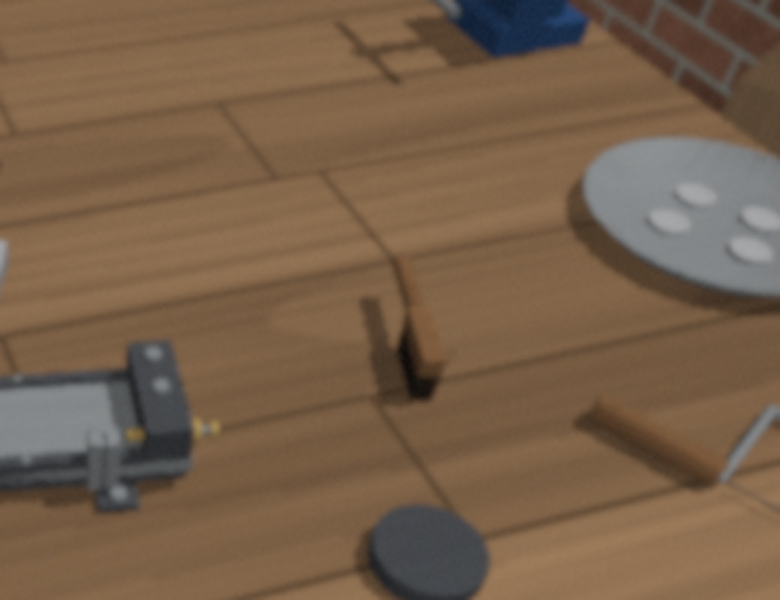

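View: the brush stands on the bench at (420,350), well clear of the jig. The bar is gripped (opening about 13 mm, weight about 4 N), so I'll lower it on the bed and find the fence.

```bash
python3 - <<'E'
from h import *
k=float(np.load("k.npy")); aj=P["jig"][2]; O=down(aj+np.pi/2+k)
jx,jy,_=P["jig"]; c,s=np.cos(aj),np.sin(aj)
def loc():
    d=robot.get_eef_pos()-[jx,jy,0]; return np.array([c*d[0]+s*d[1],-s*d[0]+c*d[1],d[2]]).round(4)
def f():
    F=robot.get_force(); return np.array([c*F[0]+s*F[1],-s*F[0]+c*F[1],F[2]]).round(1)
robot.move_pose(J(-.10,-.0250,.12),O)
robot.move_straight(J(-.10,-.0250,.040),O,speed=.15)
print(loc(),f())
print(robot.move_straight(J(-.10,-.0250,.0215),speed=.03,stop_force=4),loc(),f())
z=robot.get_eef_pos()[2]
robot.move_straight(J(-.10,-.0250,z+.0007),speed=.02); print(loc(),f())
print(robot.move_straight(J(-.10,-.036,z+.0007),speed=.015,stop_force=5),loc(),f(),robot.get_opening(),robot.get_t())
snap("top","h",(250,180,410,280),5)
E
```

```text
[-0.1007 -0.0258  0.0403] [ 0.1 -0.7 -3.7]
True [-0.1    -0.0252  0.0246] [0.4 1.  4.8]
[-0.0999 -0.0248  0.025 ] [-0.6  0.2 -3. ]
True [-0.0999 -0.0303  0.0246] [-0.4 -0.3  2.6] 0.013291123397449402 29.4917
```

View pics/top_h.png

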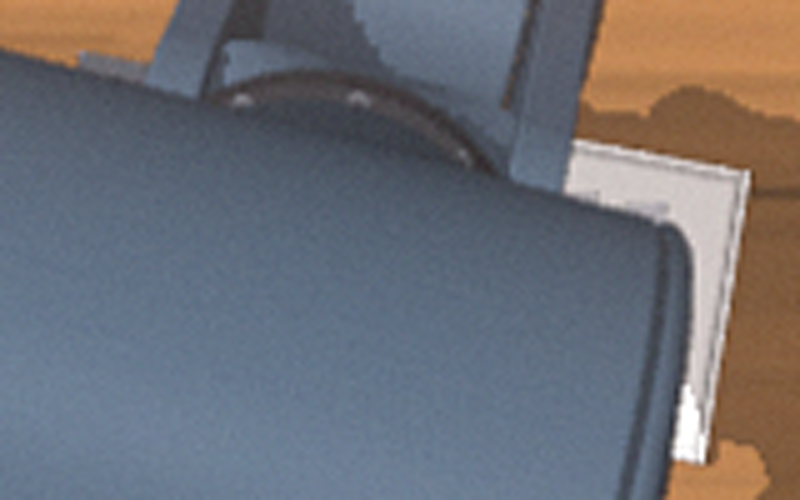

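The view is blocked by the arm. Forces show the last stop came from bed contact (z), not the fence, so I'll lift slightly and keep feeling for the fence.

```bash
cat > j2.py <<'E'
from h import *
aj=P["jig"][2]; jx,jy,_=P["jig"]; c,s=np.cos(aj),np.sin(aj)
def loc():
    d=robot.get_eef_pos()-[jx,jy,0]; return np.array([c*d[0]+s*d[1],-s*d[0]+c*d[1],d[2]]).round(4)
def f():
    F=robot.get_force(); return np.array([c*F[0]+s*F[1],-s*F[0]+c*F[1],F[2]]).round(1)
E
python3 - <<'E'
from j2 import *
x,y,_=loc()
robot.move_straight(J(x,y,.0254),speed=.02); print(loc(),f())
print(robot.move_straight(J(x,-.037,.0254),speed=.01,stop_force=5),loc(),f(),robot.get_ft_torque().round(2),robot.get_opening(),robot.get_t())
E
```

```text
[-0.0999 -0.0298  0.0248] [-0.1 -0.3 -3.8]
True [-0.0998 -0.0303  0.0246] [-0.1 -0.3  4.5] [-0.1  -0.04 -0.03] 0.013112203607617072 30.2083
```

```bash
python3 - <<'E'
from j2 import *
x,y,_=loc()
robot.move_straight(J(x,y,.0268),speed=.02); robot.pause(.3); print(loc(),f())
y=loc()[1]
print(robot.move_straight(J(x,-.037,.0268),speed=.015,stop_force=6),loc(),f(),robot.get_ft_torque().round(2),robot.get_t())
E
```

```text
[-0.0998 -0.0301  0.0265] [ 0.3  0.8 -3.6]
True [-0.0997 -0.0296  0.0256] [-0.  -0.1 -4.4] [-0.09 -0.04 -0.03] 31.1583
```

```bash
python3 - <<'E'
from j2 import *
for y in(-.0300,-.0308,-.0316,-.0324):
    robot.move_straight(J(-.0998,y,.0258),speed=.01); robot.pause(.25); F=f(); print(y,loc(),F,robot.get_t())
    if F[1]>7: break
E
```

```text
-0.03 [-0.0998 -0.03    0.0257] [ 1.1 -0.5 -3.5] 31.7417
-0.0308 [-0.0998 -0.0303  0.0257] [-0.4  2.3 -3.9] 32.2417
-0.0316 [-0.0997 -0.0304  0.0256] [-0.2  5.5 -2.1] 32.7417
-0.0324 [-0.0997 -0.0304  0.0257] [-0.5  6.5 -0.5] 33.2417
```

The fence is found: TCP y settles at -0.0303 as the force builds. Keeping a light preload, I'll settle the bar on the bed and push endways.

```bash
python3 - <<'E'
from j2 import *
robot.move_straight(J(-.0998,-.0310,.0245),speed=.02); robot.pause(.2); print(loc(),f())
print(robot.move_straight(J(-.080,-.0310,.0245),speed=.03),loc(),f())
for x in np.arange(-.078,-.060,.001):
    robot.move_straight(J(x,-.0310,.0245),speed=.015); robot.pause(.15); F=f(); print(round(x,4),loc(),F,robot.get_t())
    if F[0]<-24: break
print(robot.get_ft_torque().round(2),robot.get_opening())
E
```

```text
[-0.0998 -0.0304  0.0248] [-1.2  5.6  0.3]
False [-0.0826 -0.0306  0.0248] [-9.4  5.2  0.2]
-0.078 [-0.081  -0.0306  0.0248] [-9.6  6.   1.4] 34.9333
-0.077 [-0.0803 -0.0307  0.0248] [-11.3   5.6   1.1] 35.3333
-0.076 [-0.0795 -0.0307  0.0248] [-12.5   5.2   1.4] 35.7333
-0.075 [-0.0786 -0.0307  0.0248] [-12.1   7.1   0.8] 36.1333
-0.074 [-0.0777 -0.0307  0.0248] [-13.2   6.    0.8] 36.5333
-0.073 [-0.0769 -0.0307  0.0248] [-14.9   5.6   0.8] 36.9333
-0.072 [-0.076  -0.0307  0.0248] [-13.7   5.7   1.1] 37.3333
-0.071 [-0.0751 -0.0307  0.0248] [-14.3   6.1   2.2] 37.7333
-0.07 [-0.0749 -0.0307  0.0248] [-17.    5.3   2.7] 38.1333
-0.069 [-0.0749 -0.0307  0.0248] [-19.8   5.9   1.5] 38.5333
-0.068 [-0.0749 -0.0307  0.0248] [-23.2   7.8   1.4] 38.9333
-0.067 [-0.0749 -0.0307  0.0248] [-26.7   6.9   2.3] 39.3333
[-4.05  1.79 -0.06] 0.01310347672636755
```

The force ramps with the pin spring, then hits a hard stop at x = -0.0749 (expected -0.075). One last look.

```bash
python3 - <<'E'
from j2 import *
robot.pause(.4); snap("scene","z",(215,140,475,270),3); print(loc(),f(),robot.get_opening(),robot.get_t())
E
```

```text
[-0.0749 -0.0307  0.0248] [-26.    6.9   2.1] 0.013556127137956411 39.7833
```

View pics/scene_z.png

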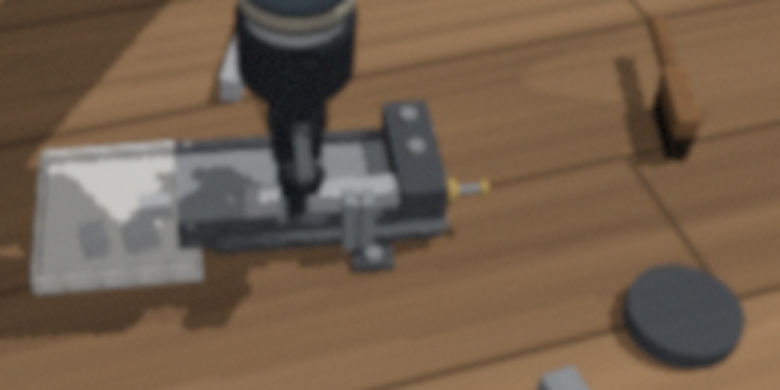

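View: the bar lies along the fence with its end on the stop block (395,185), and the pin's tail is out behind the block (450–490,187). The brush is clear at (675,110) and the offcuts are in the tray. Handing in.

```bash
python3 -c "
from rig import robot
robot.hand_in(); print(robot.get_t())"
```

```text
the job is handed in; nothing more can be done
the job is handed in; nothing more can be done
```

The job is handed in at about 40 s of the 72 s limit. The three offcuts are in the tray, the brush is back where it started, and the bar is held against the stop. Hand-in gives no verdict.

**Last checks**
- **Bar position:** it met a hard stop at jig x -0.0749 for the grip point, where -0.075 was expected. The push is about 26 N; roughly 12 N of that should be on the stop block, by my estimate. It rests on the bed, lightly pressed against the fence at y about -0.0305.
- **Final picture:** the pin's tail is out behind the block, the brush stands clear of jig and tray, and the offcuts are in the tray. I didn't compare hammer, bangle and round block with their start positions; no move went near them.

**What disagreed or went wrong**
- **Fingertip offset:** the first brush grasp closed on air. A touch on the bench showed the tips about 17 mm behind the reported TCP, not 17 mm ahead as `robot.tip_extent` implied. I used the measured value from then on.
- **Fence search:** the first attempts stopped on bed contact or force transients rather than clear fence contact. I then found the fence in small steps, reading the side force at each.
- **Top camera:** the arm blocked its view while I placed the bar, so that part relied on force readings and the scene camera.

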